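# Set the amber filter and lay the glass plate on the inspection viewer

## Robot

A 7-joint arm with a two-finger parallel gripper is mounted at the origin on the work surface. World frame = base frame: x ahead of the robot, y to its left, z up, the work surface at z = 0. Lengths are in m, angles in rad, forces in N, time in s.
With the tool pointing down it reaches from about 0.35 to 0.9 m from the base axis. Payload 19.9 kg.
Tool frame: the origin (TCP) lies at the very end of the fingers, on their centre line; the grasp point (between the pads) lies 19 mm behind it (env.grip_depth is the z of the grasp point in the tool frame, in m); z points along the fingers, y is the direction in which the jaws open and shut (so a half turn about z gives the same grasp; the last joint's range is limited). The gripper opens to 94 mm and grips with 3 to 60 N. Pads are 16 mm wide; open, the fingers measure 119 mm over their backs; the gripper's body (75 mm by 177 mm) begins 78 mm behind the grasp point.
Start: joints at [1.151, 0.417, -0.01, 1.614, 0.005, 1.111, -0.053], TCP at [0.231, -0.581, 0.205] pointing down, gripper open.
Joint ranges: [-2.81, 2.81], [-0.39, 2.02], [-1.27, 1.25], [0.06, 2.57], [-1.19, 4.33], [0.19, 2], [-2.82, 2.82]. Speed limits (rad/s): [1.89, 1.89, 2.39, 2.39, 3.01, 3.01, 3.01].

## Interface

Orientations are given as a unit quaternion [w, x, y, z].
In Python, from plant import env, cams, order gives the robot as it stands. The module is installed in compiled form; this text tells all that it offers.
- The arm moves only by the tool carry_out, never from a script. Its argument "series" is a list of rows, each a list of 3 entries, a list of its own where there are three numbers: the opening in per cent of the stroke, from 0 (shut) to 100 (fully open), then the shift along the tool's x, y, z in mm, then the turn about the tool's z in degrees. A call has exactly 8 rows; each row is the pose to reach, as a shift and turn from the pose commanded when the call began, along the tool's axes at that moment; what a row does not reach only later rows make up. A row lasts 1/10 s, in which the tool goes at most 50 mm and 8.59 degrees, less where a joint would pass 70% of its speed; a pose out of reach is approached as far as the arm can. A call with a gripper value outside its range is refused whole. The fingers move at their own pace and stop on an object; the grip force is fixed at half the most. Time passes only in rows, so rows that repeat a pose let the fingers close, or fill a call up. It gives the time, the measured TCP pose, the force and the opening at its end, in the units of the state.
- env.get_state(): the state, without advancing time (a new reading comes with each control period).
- cams.capture(name): name is "scene" or "side" or "wrist"; returns a dict with "image" (480x640x3 uint8, red, green, blue), "range_z" (480x640 float32, m along the optical axis (not along the pixel's ray), 0 where there is no reading), "mtx" (3x3 intrinsics, pixels), "extrinsics" (4x4, takes a point from camera to world coordinates); the wrist camera has in their place "tool_from_camera" (4x4, takes a point from camera to tool coordinates, whose origin is the TCP and whose axes are the flange's). Camera axes: x right, y up, looking along -z (the intrinsics and any distortion apply to the point x, -y, -z); pixel columns grow to the right and rows downward; lengths in m; the calibration is good to about 2 mm. A picture is of the moment at which its call begins: read the wrist's pose just before it.
- order.job_done(): hands the job in, once; it reports no verdict.
Trained networks look in a picture, given as the dict that the camera call returned (one of the last four; its "shot" number tells which), for a name from the list of things; names that differ only in an ending like _2 or _b are one class to them, and where a whole thing is asked for, a point or a joint stands for the part that bears it (a point fixed in the world has none). Each returns a list of dicts, best first, with "conf" (0 to 1); they miss things now and then, are a little off and sometimes report something else, mostly with a low value. They report only what shows in the picture. A call takes as long as a camera call. They do not tell look-alikes from the thing itself.
- cams.spot_in(picture, thing): "point" ([column, row] in pixels, amid what is visible of it).
- cams.regions_of(picture, thing): "mask" (480x640 bool, what is visible of it) and "point" ([column, row] in pixels, amid what is visible of it).
The state is a dict: "time_s": time; "q": joint angles; "dq": joint speeds; "tau": joint torques, N m; "ee_pos": TCP position; "eef_rot": TCP orientation; "wrist_force": force on the tool from outside, world axes, zero at the start; "wrist_torque": the same for the moment, N m; "finger_gap": opening from 0.0 (shut) to 1.0 (fully open).
Only numpy, scipy, OpenCV 4.12 (cv2) and the standard library are available. Lean on these libraries where they do the work, as an engineer would, in place of code of your own. Each camera call takes 0.05 s, during which the arm holds its last target.

## Task

Turn the handwheel of the inspection viewer until the amber filter alone fills the window in its cover. Then lay the framed glass test plate flat over that window, centred and square inside the white corner marks, and let go. The plate is glass: grip it with no more than about 15 N, set it down gently without dropping or pressing it, and leave the other things on the bench where they are.

Things in the scene. Friction and masses are not known exactly. Their poses are not given: they have to be found in the camera images.
- viewer: Fixed green inspection light viewer with a slate-grey cover: a flat box 320 mm long (its x), 280 mm wide (its y), its cover's top face 70 mm above the bench. Origin: centre of the underside, under the wheel's upright axis. Its -x end, with the window, faces the robot, give or take a small yaw.
- window (a point): Centre of the 44 mm square window in the cover, level with the cover's top face; axes as the viewer's. It lies 105 mm from the wheel's axis, towards the viewer's -x. White corner marks around it outline the place of the glass plate: 84 mm along the viewer's x, 60 mm along its y.
- hub (a point): Point on the wheel's upright axis, level with the cover's top face (70 mm above the bench). Above the cover a plain silver handwheel of 100 mm diameter, its top 94 mm above the bench (dark hub cap 97 mm), is fixed to the filter wheel and turns with it.
- filter_wheel (a joint): Angle of the filter wheel in rad, without stops, growing counter-clockwise seen from above; at 0 (or any whole turn) amber is centred in the window. Under the cover the wheel carries six 60 degree sectors, counter-clockwise from above: amber, red, violet, blue, green, clear white. It turns stiffly (about 0.1 N m, some 3 N at the handle) and stays where it is left.
- amber (a point): Centre of the amber sector on the filter wheel, 105 mm from the axis (under the cover, 62 mm above the bench). The wheel is right when this is under the window's centre; amber alone fills the window within about 13 degrees of that.
- handle_mid (a point): Middle of the black upright crank handle on the handwheel: 19 mm thick, standing from 98 to 143 mm above the bench, this point at 122 mm, 40 mm from the wheel's axis, exactly on the opposite side of the axis from the amber sector. It spins freely on its pin, so it can be held while it is led round the axis in a circle.
- glass_plate: Framed glass test plate, 84 mm long (its x), 60 mm wide (its y), about 0.18 kg, lying flat on the bench left or right of the viewer. Silver frame: its two long sides are upright walls 30 mm high, 8 mm thick, with a clear 5 mm pane low between them. Origin: centre of the underside; z up. Grip it from above across its 60 mm width, on the walls' outer faces. It fits the marks either way round.
- tub: Bystander: white tub with a blue lid, 84 mm diameter, 95 mm high, on the other side of the viewer from the glass plate. Origin: centre of its underside.
- cleaner: Bystander: pink bottle, 48 mm diameter, 120 mm high, at the left beyond the plate's or tub's place. Origin: centre of its underside.
- screwdriver: Bystander: yellow-handled screwdriver, 200 mm long, lying at the right beyond the plate's or tub's place.
Things that resemble listed ones, but are neither listed nor needed, are in the scene too. What is meant by the glass_plate is not pink or yellow, and is the smaller of those in its own colour.

How it is judged:
By the outcome, as a careful person would: the job done as asked, in the order asked, and still so for the second after the job is handed in, with the robot touching nothing.
It also fails if it takes over 58 s, if anything falls off the work surface, if the arm or the gripper's body presses on something with over 40 N, if the wrist force passes 120 N, or if a joint passes its speed limit or range.

## Working session

There is one attempt and no reset: what is moved stays moved. The work goes in short steps, Python scripts to look and compute and a tool call to move; the robot and the scene stay as the last step left them, time stands still between calls to the robot, and variables do not carry over. Pictures are saved under pics/ and viewed, and the job is handed in when it is done.

Besides the shell and the picture viewer there is one more tool, called after "Request:" as name([rows], argument=value, ...), one row to a line, values as JSON. carry_out: Moves the arm, as the interface text tells. Its arguments: {"type":"object","properties":{"series":{"type":"array"}},"required":["series"]}

```bash
mkdir -p pics
cat > h.py <<'E'
import numpy as np, cv2
from plant import env,cams,order
def save(n,im): cv2.imwrite('pics/'+n+'.png',im[:,:,::-1])
def quatR(q):
    from scipy.spatial.transform import Rotation as R
    return R.from_quat([q[1],q[2],q[3],q[0]]).as_matrix()
def T(c,st=None):
    if 'extrinsics' in c: return np.array(c['extrinsics'])
    M=np.eye(4); M[:3,:3]=quatR(st['eef_rot']); M[:3,3]=st['ee_pos']
    return M@np.array(c['tool_from_camera'])
def ray(c,u,v,M):
    K=np.array(c['mtx']); x=(u-K[0,2])/K[0,0]; y=(v-K[1,2])/K[1,1]
    return M[:3,3], M[:3,:3]@np.array([x,-y,-1.0])
def at_z(c,u,v,z,M):
    o,d=ray(c,u,v,M); return o+d*(z-o[2])/d[2]
def at_depth(c,u,v,M):
    o,d=ray(c,u,v,M); return o+d*c['range_z'][int(v),int(u)]
def proj(c,p,M):
    K=np.array(c['mtx']); q=np.linalg.inv(M)@np.append(p,1); return np.array([K[0,0]*q[0]/-q[2]+K[0,2],K[1,1]*-q[1]/-q[2]+K[1,2]])
E
python3 - <<'E'
from h import *
s=env.get_state(); print(s['ee_pos'],s['eef_rot'],s['time_s'],s['finger_gap'],env.grip_depth)
for n in ['scene','side']:
    c=cams.capture(n); save(n+'0',c['image']); M=T(c); print(n,[k for k in c],M[:3,3].round(3))
    for t in ['viewer','glass_plate','handle_mid','tub','cleaner','screwdriver']:
        for r in cams.regions_of(c,t)[:4]:
            p=r['point']; print(t,round(r['conf'],2),np.round(p),at_depth(c,*p,M).round(3), r['mask'].sum())
E
```

```text
[ 0.23039194 -0.58057716  0.20481824] [-5.92205611e-04  9.82207056e-01  1.87800203e-01 -1.82324396e-04] 0.0 1.0002023828817077 -0.0188
scene ['image', 'range_z', 'mtx', 'extrinsics', 'shot'] [ 1.216 -0.7    0.892]
viewer 0.78 [363. 313.] [ 0.661 -0.033  0.071] 19284
glass_plate 0.91 [349. 221.] [0.357 0.249 0.002] 561
glass_plate 0.9 [402. 215.] [0.458 0.336 0.03 ] 706
glass_plate 0.85 [380. 179.] [0.273 0.462 0.005] 900
glass_plate 0.71 [477. 248.] [0.685 0.326 0.059] 882
handle_mid 0.64 [347. 279.] [ 0.609 -0.027  0.124] 158
tub 0.78 [172. 360.] [ 0.511 -0.375  0.075] 2516
cleaner 0.68 [357. 285.] [0.608 0.004 0.09 ] 1626
cleaner 0.59 [481. 244.] [0.692 0.329 0.07 ] 816
screwdriver 0.59 [235. 457.] [ 0.717 -0.395  0.026] 1000
screwdriver 0.27 [174. 358.] [ 0.508 -0.368  0.072] 2595
side ['image', 'range_z', 'mtx', 'extrinsics', 'shot'] [-0.154  0.877  1.32 ]
viewer 0.68 [276. 234.] [0.594 0.035 0.068] 9988
glass_plate 0.96 [274. 413.] [0.277 0.439 0.011] 1856
glass_plate 0.87 [244. 358.] [0.429 0.372 0.011] 897
glass_plate 0.86 [296. 340.] [0.36  0.249 0.008] 725
glass_plate 0.7 [339. 308.] [0.325 0.105 0.012] 1201
tub 0.67 [384. 181.] [ 0.458 -0.325  0.079] 850
cleaner 0.58 [181. 298.] [0.649 0.359 0.069] 563
screwdriver 0.52 [328. 154.] [ 0.711 -0.384  0.018] 180
```

View pics/scene0.png

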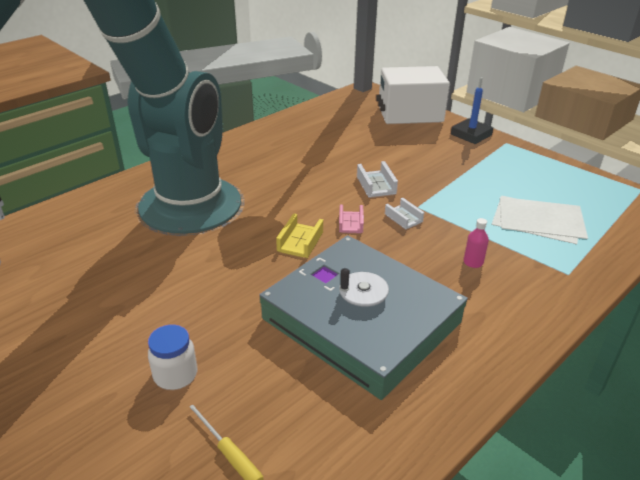

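View pics/side0.png

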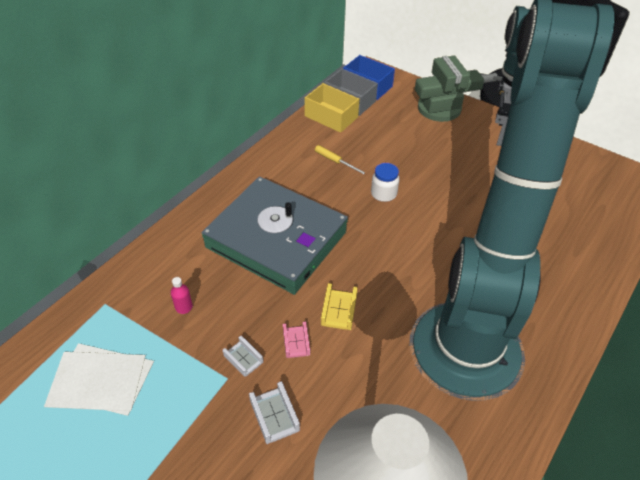

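The scene view shows four frame-like plates: yellow (300,238), pink (350,219), large silver (377,181) and small silver (404,214). By the description it is the small silver one. The window at (324,274) shows violet, and the handle is at (345,279).

Run:
```python
from h import *
c=cams.capture('scene'); im=c['image']; M=T(c)
a=cv2.resize(im[160:310,260:460],None,fx=4,fy=4,interpolation=cv2.INTER_CUBIC); save('crop_scene',a)
r=cams.regions_of(c,'viewer')[0]; m=r['mask']; vs,us=np.nonzero(m)
P=np.array([at_depth(c,u,v,M) for u,v in zip(us,vs)]); print(np.median(P[:,2]))
top=abs(P[:,2]-0.07)<0.008
t=P[top][:,:2].astype(np.float32); rc=cv2.minAreaRect(t); print(rc)
for r in cams.regions_of(c,'glass_plate'):
    vs,us=np.nonzero(r['mask']); P=np.array([at_depth(c,u,v,M) for u,v in zip(us,vs)]); P=P[(P[:,2]<.04)&(P[:,2]>0.003)]
    print(r['point'],cv2.minAreaRect(P[:,:2].astype(np.float32)),P[:,2].max())
for r in cams.regions_of(c,'handle_mid')[:1]:
    vs,us=np.nonzero(r['mask']); P=np.array([at_depth(c,u,v,M) for u,v in zip(us,vs)]); print(np.median(P,0),P.max(0))
    print(at_z(c,r['point'][0],r['point'][1],.122,M))
```

```text
0.06862928546604408
((0.6235926747322083, 0.00568196177482605), (0.32437989115715027, 0.2850189208984375), 3.811866283416748)
[298.2, 236.9] ((0.330297589302063, 0.10197070986032486), (0.08366841077804565, 0.12385577708482742), 25.478988647460938) 0.03989964229325749
[380.5, 182.1] ((0.2652057409286499, 0.4494869112968445), (0.09750016033649445, 0.169897198677063), 51.43433380126953) 0.039996225420992015
[348.5, 222.0] ((0.3616683781147003, 0.24773812294006348), (0.05995694547891617, 0.09347597509622574), 43.63081741333008) 0.03251180732420467
[402.1, 212.4] ((0.43859633803367615, 0.3667108714580536), (0.0663939043879509, 0.0899980366230011), 81.64970397949219) 0.03445310766006271
[ 0.60422943 -0.03085246  0.1274756 ] [1.21640688 0.0448402  0.89181891]
[ 0.5991121  -0.02691228  0.122     ]
```

View pics/crop_scene.png

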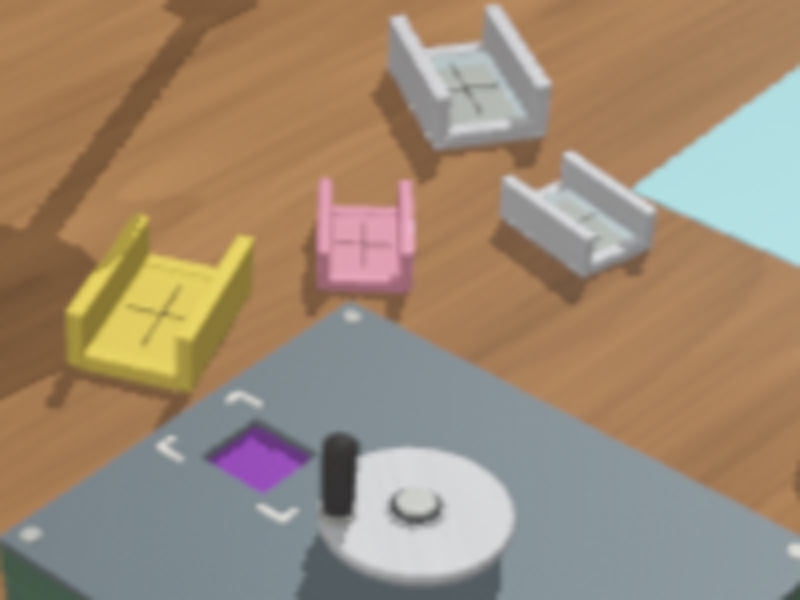

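The crop confirms it: the small silver plate is centred near (404,214), and the other silver one is clearly bigger. Next I move above the viewer.

Request:
carry_out([
  [100,[0,0,-40],0],
  [100,[40,-30,-60],3],
  [100,[75,-58,-80],6],
  [100,[110,-85,-100],9],
  [100,[145,-112,-110],12],
  [100,[180,-140,-120],15],
  [100,[215,-167,-120],18],
  [100,[250,-194,-120],18],
])

```text
time_s: 1.7
ee_pos: [0.392, -0.3067, 0.326]
eef_rot: [0.0, 1.0, 0.031, 0.0]
wrist_force: [1.6, -0.9, 0.2]
finger_gap: 0.998
```

Run:
```python
from h import *
s=env.get_state(); print(s['time_s'],s['ee_pos'],quatR(s['eef_rot']).round(3))
R=quatR(s['eef_rot']); print('to (.56,-.02,.32):',(R.T@(np.array([.56,-.02,.32])-s['ee_pos'])*1000).round())
c=cams.capture('wrist'); save('w0',c['image']); print(np.array(c['tool_from_camera']).round(3), c['mtx'])
```

```text
1.7 [ 0.39204796 -0.30673518  0.32599726] [[ 0.998  0.061  0.001]
 [ 0.061 -0.998 -0.001]
 [ 0.001  0.001 -1.   ]]
to (.56,-.02,.32): [ 185. -276.    6.]
[[ 0.     0.973  0.232  0.068]
 [ 1.    -0.001  0.001  0.001]
 [ 0.001  0.232 -0.973 -0.179]
 [ 0.     0.     0.     1.   ]] [[410.7339409   0.        316.0159171]
 [  0.        410.7339409 234.7650016]
 [  0.          0.          1.       ]]
```

Request:
carry_out([
  [100,[25,-35,0],0],
  [100,[50,-75,0],0],
  [100,[75,-115,0],0],
  [100,[100,-155,0],0],
  [100,[130,-195,0],0],
  [100,[160,-235,0],0],
  [100,[185,-275,0],0],
  [100,[185,-275,0],0],
])

```text
time_s: 2.55
ee_pos: [0.5599, -0.016, 0.3251]
eef_rot: [-0.001, 0.999, 0.036, -0.0]
wrist_force: [-0.7, -1.1, -0.9]
finger_gap: 1.006
```

Run:
```python
from h import *
s=env.get_state(); print(s['time_s'],s['ee_pos'],s['dq'].round(3) if hasattr(s['dq'],'round') else s['dq'])
c=cams.capture('wrist'); save('w1',c['image']); M=T(c,s)
for t in ['handle_mid','filter_wheel','amber','viewer','window']:
    try:
        for r in cams.regions_of(c,t)[:2]: print(t,r['conf'],r['point'],at_z(c,*r['point'],.122,M).round(4),at_z(c,*r['point'],.094,M).round(4), r['mask'].sum())
    except Exception as e: print(t,e)
```

```text
2.55 [ 0.55993882 -0.01595616  0.32509531] [ 0.063 -0.034  0.074  0.041 -0.005 -0.001  0.091]
handle_mid 0.94 [329.4, 170.1] [ 0.5985 -0.026   0.122 ] [ 0.5964 -0.027   0.094 ] 357
handle_mid 0.5 [302.9, 136.0] [6.273e-01 3.000e-04 1.220e-01] [0.6272 0.0013 0.094 ] 77068
filter_wheel 0.75 [299.5, 146.3] [0.618  0.0028 0.122 ] [0.6173 0.0039 0.094 ] 10004
amber 0.96 [298.2, 147.5] [0.6168 0.0039 0.122 ] [0.616  0.0051 0.094 ] 9810
viewer 0.92 [300.4, 138.0] [0.6253 0.0024 0.122 ] [0.6252 0.0036 0.094 ] 76879
window 0.7 [300.3, 137.9] [0.6254 0.0025 0.122 ] [0.6253 0.0037 0.094 ] 77323
window 0.61 [17.3, 267.4] [0.4828 0.2705 0.122 ] [0.4722 0.2913 0.094 ] 2405
```

View pics/w1.png

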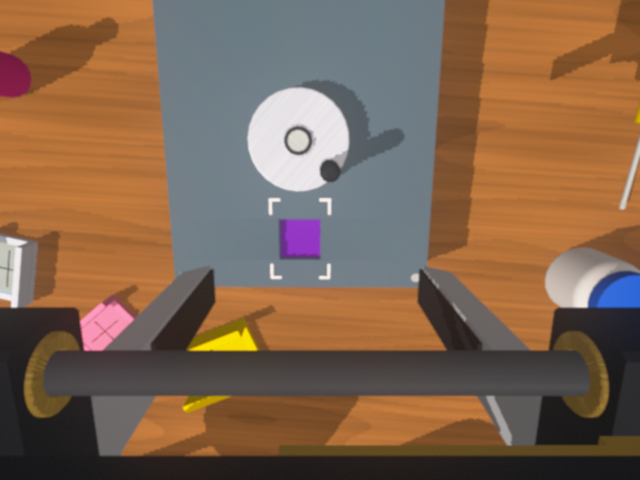

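The wrist view shows the handwheel centre at (298,141), the handle at (330,171), the violet window at (300,239), and corner marks spanning (269–331, 199–279).

Run:
```python
from h import *
s=env.get_state(); c=cams.capture('wrist'); M=T(c,s); im=c['image'].astype(int)
# marks: bright, low saturation within ROI
roi=np.zeros((480,640),bool); roi[194:285,262:340]=1
m=(im.min(2)>165)&roi
n,l,st,ce=cv2.connectedComponentsWithStats(m.astype(np.uint8))
P=[]
for i in range(1,n):
    if st[i,4]>15:
        vs,us=np.nonzero(l==i); print(st[i]); P+= [at_z(c,u,v,.07,M)[:2] for u,v in zip(us,vs)]
rc=cv2.minAreaRect(np.array(P,np.float32)); print('marks',rc)
# violet
v=(im[:,:,2]>130)&(im[:,:,1]<80)&roi; vs,us=np.nonzero(v); print('violet',us.min(),us.max(),vs.min(),vs.max())
# disc
d=(im.min(2)>150); d[196:]=0; d[:,:230]=0;d[:,370:]=0;d[:75]=0
vs,us=np.nonzero(d); h=cv2.convexHull(np.stack([us,vs],1).astype(np.int32))[:,0]
D=np.array([at_z(c,u,v_,.094,M)[:2] for u,v_ in h],np.float32); print('disc',cv2.minEnclosingCircle(D), cv2.fitEllipse(D))
k=(im.max(2)<75); k[196:]=0;k[:,315:345]&=True
k[:, :312]=0;k[:,348:]=0;k[:155]=0
vs,us=np.nonzero(k); print('handle px',us.mean(),vs.mean(),len(us),us.min(),us.max(),vs.min(),vs.max())
r=cams.regions_of(c,'handle_mid')[0]; print(r['point']); vs,us=np.nonzero(r['mask']); print(us.min(),us.max(),vs.min(),vs.max()); print(np.percentile(c['range_z'][r['mask']],[10,50,90]))
print('hdl',at_depth(c,*r['point'],M))
hub=np.array(cv2.minEnclosingCircle(D)[0]); wc=np.array(rc[0]); dd=hub-wc; print(np.linalg.norm(dd),np.degrees(np.arctan2(dd[1],dd[0])))
```

```text
[311 195  13  18 105]
[262 196  11  18  86]
[312 261  12  17  98]
[263 262  13  16  99]
marks ((0.5183241963386536, -0.0013027302920818329), (0.09179684519767761, 0.0667746514081955), 3.578547477722168)
violet 274 312 218 254
disc ((0.6169121265411377, 0.001457407372072339), 0.056962233036756516) ((0.6195964217185974, 0.004172886721789837), (0.0973658636212349, 0.1089860126376152), 121.2542495727539)
handle px 321.35271317829455 167.92248062015503 258 312 330 159 177
[321.6, 167.9]
311 331 157 178
[0.35740917 0.3593494  0.36275429]
hdl [ 0.59973266 -0.02682841  0.1422947 ]
0.0986265600207924 1.6036743998838492
```

Run:
```python
from h import *
s=env.get_state(); print(s['time_s'],s['ee_pos'],np.round(s['dq'],3)); c=cams.capture('wrist'); M=T(c,s); im=c['image'].astype(int); save('w2',c['image'])
m=(im.min(2)>150); m[:190]=0; m[290:]=0; m[:,:250]=0; m[:,345:]=0
n,l,st,ce=cv2.connectedComponentsWithStats(m.astype(np.uint8))
P=[]
for i in range(1,n):
    if st[i,4]>15:
        vs,us=np.nonzero(l==i); print(st[i]); P+= [at_z(c,u,v,.07,M)[:2] for u,v in zip(us,vs)]
rc=cv2.minAreaRect(np.array(P,np.float32)); print('marks',rc)
d=(im.min(2)>140); d[194:]=0; 
n,l,st,ce=cv2.connectedComponentsWithStats(d.astype(np.uint8)); i=l[120,280]; print(st[i])
vs,us=np.nonzero(l==i); h=cv2.convexHull(np.stack([us,vs],1).astype(np.int32))[:,0]
D=np.array([at_z(c,u,v_,.094,M)[:2] for u,v_ in h],np.float32); print('disc',cv2.minEnclosingCircle(D), cv2.fitEllipse(D))
hub=np.array(cv2.minEnclosingCircle(D)[0]); wc=np.array(rc[0]); dd=hub-wc; print(np.linalg.norm(dd),np.degrees(np.arctan2(dd[1],dd[0])))
r=cams.regions_of(c,'handle_mid')[0]; print(r['point'])
print('hdl',at_z(c,*r['point'],.143,M))
print(quatR(s['eef_rot']).round(3))
```

```text
2.95 [ 0.55827339 -0.02316296  0.32563248] [-0.003  0.002 -0.003 -0.003 -0.001 -0.    -0.001]
[311 195  14  19 130]
[260 196  14  18 127]
[263 261  13  17 114]
[312 261  13  17 118]
marks ((0.5183180570602417, -0.001193121075630188), (0.09184828400611877, 0.06822691857814789), 3.8434901237487793)
[ 238   85  103  105 7516]
disc ((0.6225690245628357, 0.0060640256851911545), 0.05004696175456047) ((0.6226305365562439, 0.006094657350331545), (0.09937238693237305, 0.09964524954557419), 54.90179443359375)
0.1045032554724254 3.982065520257191
[321.8, 167.5]
hdl [ 0.60024011 -0.02663246  0.143     ]
[[ 0.998  0.062  0.   ]
 [ 0.062 -0.998 -0.   ]
 [ 0.     0.    -1.   ]]
```

View pics/w2.png

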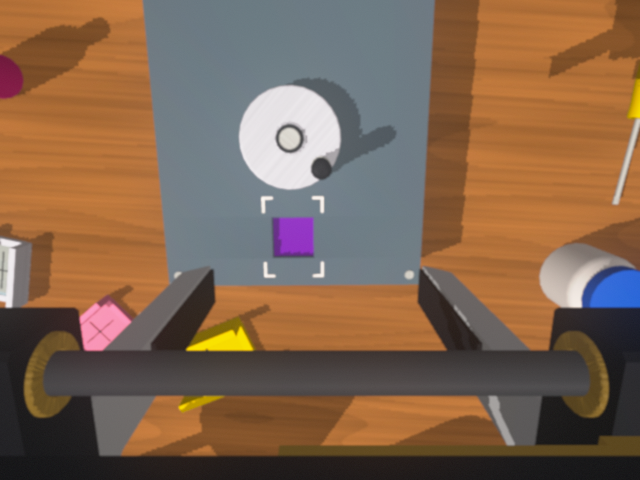

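Hub is at (0.6226, 0.0061), the window at (0.5183, −0.0012), and viewer yaw is 3.9°. The handle is at −128° relative to the viewer, so the wheel has to turn about +128° CCW. Descending onto the handle.

Request:
carry_out([
  [100,[20,3,-5],0],
  [100,[42,6,20],0],
  [100,[42,6,60],0],
  [70,[42,6,100],0],
  [50,[42,6,140],0],
  [50,[42,6,180],0],
  [50,[42,6,205],0],
  [50,[42,6,216],0],
])

```text
time_s: 3.85
ee_pos: [0.5996, -0.0258, 0.1071]
eef_rot: [-0.0, 0.999, 0.032, -0.002]
wrist_force: [-0.3, 0.3, 0.4]
finger_gap: 0.612
```

Request:
carry_out([
  [50,[0,0,0],0],
  [40,[0,0,0],0],
  [30,[0,0,0],0],
  [26,[0,0,0],0],
  [26,[0,0,0],0],
  [26,[0,0,0],0],
  [26,[0,0,0],0],
  [26,[0,0,0],0],
])

```text
time_s: 4.65
ee_pos: [0.6008, -0.0254, 0.1095]
eef_rot: [-0.0, 0.999, 0.032, -0.0]
wrist_force: [0.0, 0.2, -0.3]
finger_gap: 0.259
```

Run:
```python
from h import *
s=env.get_state(); print(s['time_s'],s['ee_pos'],s['finger_gap'],np.round(s['wrist_force'],2)); c=cams.capture('wrist'); save('w3',c['image'])
```

```text
4.65 [ 0.60077466 -0.02544445  0.10946871] 0.25922184880092636 [ 0.02  0.22 -0.27]
```

View pics/w3.png

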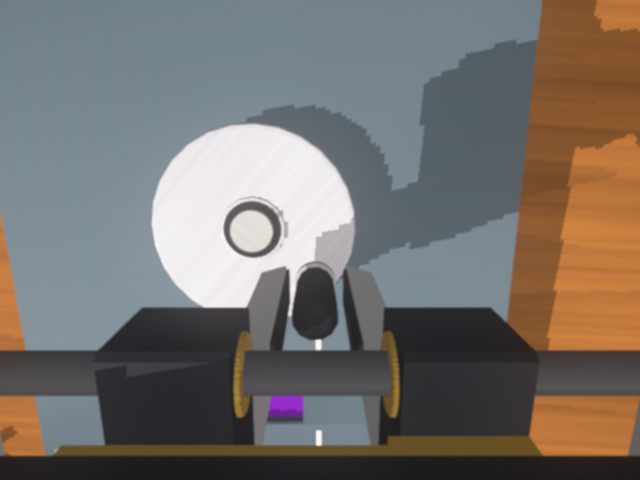

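The handle stands between the pads at about (316,300). Now I grip it and lead it round.

Request:
carry_out([
  [15,[0,0,0],0],
  [15,[0,0,0],0],
  [15,[4.5,3,0],0],
  [15,[9.5,5.5,0],0],
  [15,[15,7.5,0],0],
  [15,[20.5,8.5,0],0],
  [15,[24.5,8.5,0],0],
  [15,[24.5,8.5,0],0],
])

```text
time_s: 5.5
ee_pos: [0.6268, -0.033, 0.1095]
eef_rot: [0.0, 1.0, 0.032, 0.001]
wrist_force: [2.4, -4.1, -0.6]
finger_gap: 0.195
```

Run:
```python
from h import *
s=env.get_state(); print(s['time_s'],s['ee_pos'],s['finger_gap'],np.round(s['wrist_force'],2)); c=cams.capture('wrist'); save('w4',c['image'])
```

```text
5.5 [ 0.62676162 -0.0330346   0.10947114] 0.19524620651071978 [ 2.36 -4.09 -0.56]
```

View pics/w4.png

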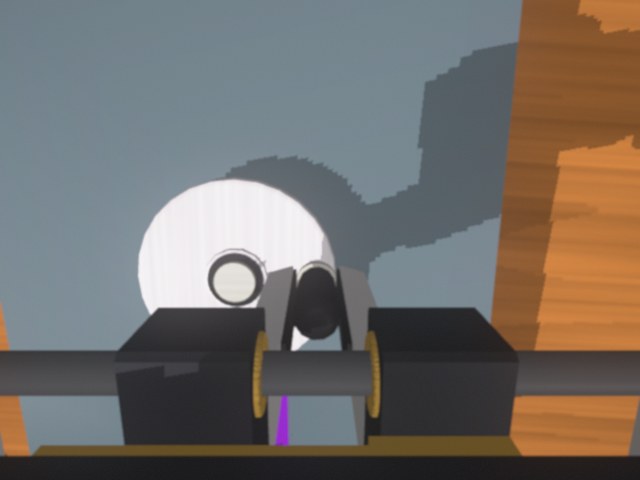

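Handle now near −90°, where its radial direction is along the jaws and rigid. I use that to calibrate finger force against commanded opening, because the plate allows only 15 N.

Request:
carry_out([
  [30,[0,0,0],0],
  [40,[0,0,0],0],
  [40,[0,0,0],0],
  [40,[0,6,0],0],
  [40,[0,6,0],0],
  [34,[0,6,0],0],
  [34,[0,6,0],0],
  [34,[0,6,0],0],
])

```text
time_s: 6.35
ee_pos: [0.6261, -0.0382, 0.1094]
eef_rot: [-0.0, 0.999, 0.032, -0.0]
wrist_force: [0.8, 0.8, -0.1]
finger_gap: 0.336
```

Request:
carry_out([
  [32,[0,0,0],0],
  [32,[0,0,0],0],
  [32,[0,0,0],0],
  [32,[0,0,0],0],
  [32,[0,0,0],0],
  [32,[0,0,0],0],
  [32,[0,0,0],0],
  [32,[0,0,0],0],
])

```text
time_s: 7.15
ee_pos: [0.6261, -0.0384, 0.1094]
eef_rot: [-0.0, 0.999, 0.032, -0.0]
wrist_force: [-0.5, -0.5, 0.7]
finger_gap: 0.317
```

Request:
carry_out([
  [29,[0,0,0],0],
  [29,[0,0,0],0],
  [29,[0,0,0],0],
  [29,[0,0,0],0],
  [29,[0,0,0],0],
  [29,[0,0,0],0],
  [29,[0,0,0],0],
  [29,[0,0,0],0],
])

```text
time_s: 7.95
ee_pos: [0.6261, -0.0377, 0.1094]
eef_rot: [-0.0, 0.999, 0.032, -0.0]
wrist_force: [-1.4, 6.0, 0.9]
finger_gap: 0.291
```

Request:
carry_out([
  [26,[0,0,0],0],
  [26,[0,0,0],0],
  [26,[0,0,0],0],
  [26,[0,0,0],0],
  [26,[0,0,0],0],
  [26,[0,0,0],0],
  [26,[0,0,0],0],
  [26,[0,0,0],0],
])

```text
time_s: 8.75
ee_pos: [0.6261, -0.0365, 0.1095]
eef_rot: [-0.001, 0.999, 0.033, -0.0]
wrist_force: [-0.5, 9.4, 0.7]
finger_gap: 0.261
```

Request:
carry_out([
  [24,[0,0,0],0],
  [24,[0,0,0],0],
  [24,[0,0,0],0],
  [24,[0,0,0],0],
  [24,[0,0,0],0],
  [24,[0,0,0],0],
  [24,[0,0,0],0],
  [24,[0,0,0],0],
])

```text
time_s: 9.55
ee_pos: [0.626, -0.0357, 0.1095]
eef_rot: [-0.001, 0.999, 0.033, -0.0]
wrist_force: [-1.7, 13.2, 1.4]
finger_gap: 0.239
```

Run:
```python
from h import *
for i in range(4):
    s=env.get_state(); print(s['time_s'],s['ee_pos'],s['finger_gap'],np.round(s['wrist_force'],2)); c=cams.capture('wrist')
```

```text
9.55 [ 0.62604273 -0.03570649  0.10946308] 0.23893302121402105 [-1.65 13.15  1.39]
9.6 [ 0.6260374  -0.03566287  0.10944229] 0.24061723555718462 [-1.65 14.13  0.47]
9.65 [ 0.6260507  -0.03566005  0.10945281] 0.24802092162689288 [-0.95 13.63  0.65]
9.7 [ 0.62602331 -0.03568231  0.10944619] 0.24558773940065015 [-1.82 13.86  1.43]
```

Request:
carry_out([
  [22,[0,0,0],0],
  [19,[0,0,0],0],
  [19,[0,0,0],0],
  [19,[0,0,0],0],
  [19,[0,0,0],0],
  [19,[0,0,0],0],
  [19,[0,0,0],0],
  [19,[0,0,0],0],
])

```text
time_s: 10.55
ee_pos: [0.626, -0.0338, 0.1095]
eef_rot: [-0.002, 0.999, 0.034, -0.0]
wrist_force: [-1.2, 22.1, 1.0]
finger_gap: 0.192
```

Run:
```python
from h import *
g=[];f=[]
for i in range(14):
    s=env.get_state(); g.append(s['finger_gap']);f.append(s['wrist_force'][1]); c=cams.capture('wrist')
print(s['time_s'],s['ee_pos'],np.mean(g),np.std(g),np.mean(f),np.std(f)); save('w5',c['image'])
```

```text
11.2 [ 0.6259958  -0.03378915  0.10946944] 0.19340174311405556 0.001415923695735805 21.99411956418504 0.3433208015325564
```

View pics/w5.png

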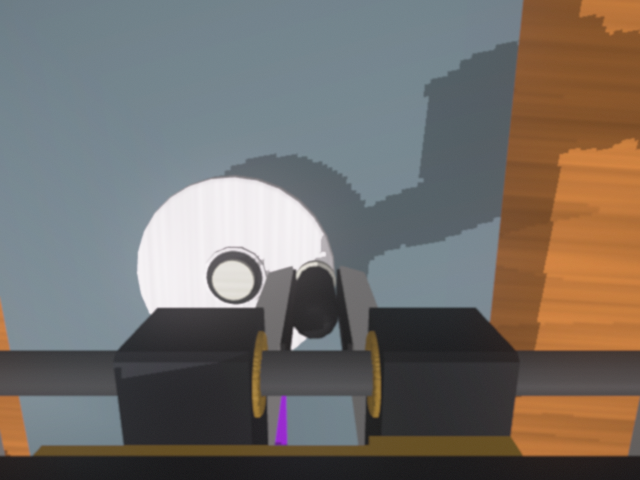

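Request:
carry_out([
  [35,[0,0,0],0],
  [35,[0,-4.5,0],0],
  [15,[0,-4.5,0],0],
  [15,[0,-4.5,0],0],
  [15,[6,-5,0],0],
  [15,[13,-7,0],0],
  [15,[19,-10,0],0],
  [15,[25,-14,0],0],
])

```text
time_s: 12.05
ee_pos: [0.6508, -0.0237, 0.1095]
eef_rot: [0.001, 1.0, 0.031, 0.0]
wrist_force: [-2.1, -3.9, 3.9]
finger_gap: 0.192
```

Request:
carry_out([
  [15,[5,-5,0],0],
  [15,[9,-10.5,0],0],
  [15,[12,-17,0],0],
  [15,[13.5,-23.5,0],0],
  [15,[14,-30.5,0],0],
  [15,[14,-31.5,0],0],
  [15,[14,-31.5,0],0],
  [15,[14,-31.5,0],0],
])

```text
time_s: 12.85
ee_pos: [0.6644, 0.0107, 0.1096]
eef_rot: [-0.001, 0.999, 0.032, 0.002]
wrist_force: [13.7, 3.1, -7.0]
finger_gap: 0.191
```

Run:
```python
from h import *
g=[]
for i in range(4):
    s=env.get_state(); g.append(s['finger_gap']); c=cams.capture('wrist')
print(s['time_s'],s['ee_pos'],np.mean(g),np.std(g),s['wrist_force']); save('w6',c['image'])
d=s['ee_pos'][:2]-np.array([.6226,.0061]); print(np.degrees(np.arctan2(d[1],d[0])),np.linalg.norm(d))
```

```text
13.0 [0.66436506 0.01070095 0.10965156] 0.19178236310888802 0.0018398570390127757 [13.56839673  3.57527017 -7.43542816]
6.286502609510948 0.04201771695789592
```

View pics/w6.png

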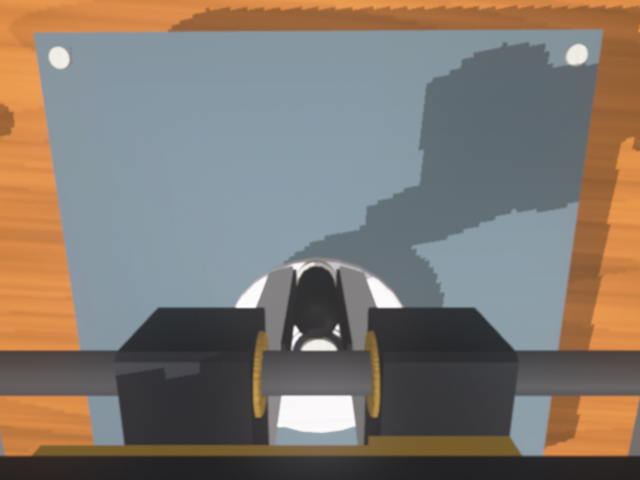

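Request:
carry_out([
  [50,[0,0,0],0],
  [50,[0,0,0],0],
  [50,[0,0,-30],0],
  [50,[0,0,-70],0],
  [70,[-40,0,-110],0],
  [100,[-80,0,-150],0],
  [100,[-110,0,-190],0],
  [100,[-110,0,-215],0],
])

```text
time_s: 13.85
ee_pos: [0.5501, 0.0026, 0.3267]
eef_rot: [0.0, 0.999, 0.032, 0.0]
wrist_force: [1.2, 0.5, 0.5]
finger_gap: 0.805
```

Run:
```python
from h import *
for i in range(4): c=cams.capture('wrist')
s=env.get_state(); c=cams.capture('wrist'); print(s['time_s'],s['ee_pos']);save('w7',c['image']); M=T(c,s)
im=c['image'].astype(int)
h=cams.regions_of(c,'handle_mid')[0]; p=at_z(c,*h['point'],.143,M); d=p[:2]-[.6226,.0061]; print(h['conf'],h['point'],p,np.degrees(np.arctan2(d[1],d[0])),np.linalg.norm(d))
for r in cams.regions_of(c,'glass_plate'): print(r['conf'],r['point'],at_z(c,*r['point'],.01,M))
c=cams.capture('side'); M=T(c); save('side1',cv2.resize(c['image'][160:440,170:420],None,fx=2,fy=2))
```

```text
14.05 [0.55258231 0.00252248 0.32495759]
0.94 [317.8, 85.5] [0.66184231 0.00697194 0.143     ] 1.2728695989521344 0.03925199137153749
0.96 [116.1, 320.7] [0.37182324 0.25041068 0.01      ]
0.85 [236.4, 341.5] [0.35224378 0.09373326 0.01      ]
0.83 [24.7, 265.2] [0.44031577 0.36155324 0.01      ]
```

View pics/w7.png

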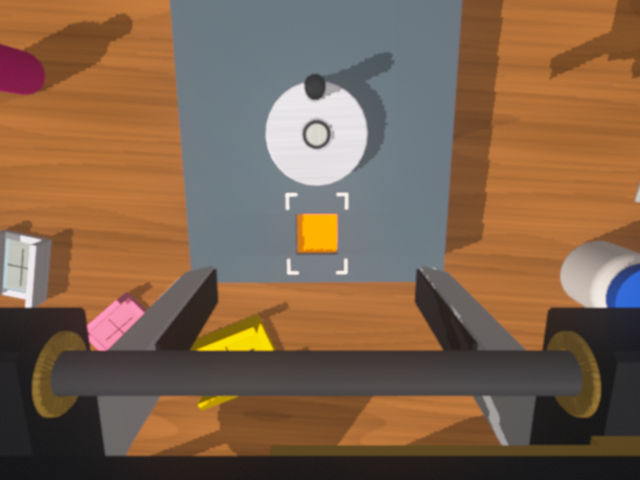

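The wrist view shows amber filling the window at (317,233), with the handle at (315,86), 2.6° from ideal. The small silver plate is at (25,265). Next I look at it from above.

Request:
carry_out([
  [100,[-20,-45,0],0],
  [100,[-35,-93,0],0],
  [100,[-50,-140,0],0],
  [100,[-70,-188,0],0],
  [100,[-90,-235,0],0],
  [100,[-105,-282,0],0],
  [100,[-120,-330,0],0],
  [100,[-127,-368,0],0],
])

```text
time_s: 15.05
ee_pos: [0.4005, 0.364, 0.324]
eef_rot: [-0.0, 0.999, 0.033, -0.0]
wrist_force: [0.8, -0.5, 0.3]
finger_gap: 1.001
```

Run:
```python
from h import *
for i in range(4): c=cams.capture('wrist')
s=env.get_state(); c=cams.capture('wrist'); print(s['time_s'],s['ee_pos'],quatR(s['eef_rot']).round(3));save('w8',c['image']); M=T(c,s)
im=c['image'].astype(int)
for r in cams.regions_of(c,'glass_plate'):
    vs,us=np.nonzero(r['mask']); P=np.array([at_depth(c,u,v,M) for u,v in zip(us,vs)])
    t=P[abs(P[:,2]-.03)<.006]
    print(r['conf'],r['point'],at_z(c,*r['point'],.01,M)); 
    if len(t)>20: print('top',cv2.minAreaRect(t[:,:2].astype(np.float32)),len(t),np.median(t[:,2]))
    print('all@30',cv2.minAreaRect(P[:,:2].astype(np.float32)))
```

```text
15.25 [0.40178725 0.36220359 0.32342992] [[ 0.998  0.065 -0.002]
 [ 0.065 -0.998 -0.   ]
 [-0.002  0.    -1.   ]]
0.92 [408.7, 233.9] [0.36017671 0.24417115 0.01      ]
top ((0.36027199029922485, 0.24865573644638062), (0.06064517796039581, 0.08382600545883179), 43.69136047363281) 1065 0.02902065446061941
all@30 ((0.4012196958065033, 0.2907692790031433), (0.2023634910583496, 0.08805820345878601), 44.950660705566406)
0.91 [253.6, 285.2] [0.2805834  0.43265746 0.01      ]
top ((0.2822529077529907, 0.4079369902610779), (0.1336340308189392, 0.0689513087272644), 1.8915457725524902) 162 0.030106080016759795
all@30 ((0.3380192518234253, 0.4056331217288971), (0.08725706487894058, 0.27076318860054016), 62.39257049560547)
0.8 [524.9, 271.9] [0.32095667 0.09242727 0.01      ]
top ((0.33295464515686035, 0.10246089100837708), (0.07327787578105927, 0.1124410554766655), 26.976667404174805) 919 0.029980286222765662
all@30 ((0.4091563820838928, 0.18713970482349396), (0.35014158487319946, 0.13827919960021973), 49.676822662353516)
0.62 [313.7, 162.8] [0.43865498 0.36643964 0.01      ]
top ((0.4373006522655487, 0.36753028631210327), (0.0599750354886055, 0.08390703052282333), 80.66472625732422) 1064 0.029181712474919186
all@30 ((0.4366430938243866, 0.3672347366809845), (0.06396675109863281, 0.08651360869407654), 79.03367614746094)
```

View pics/w8.png

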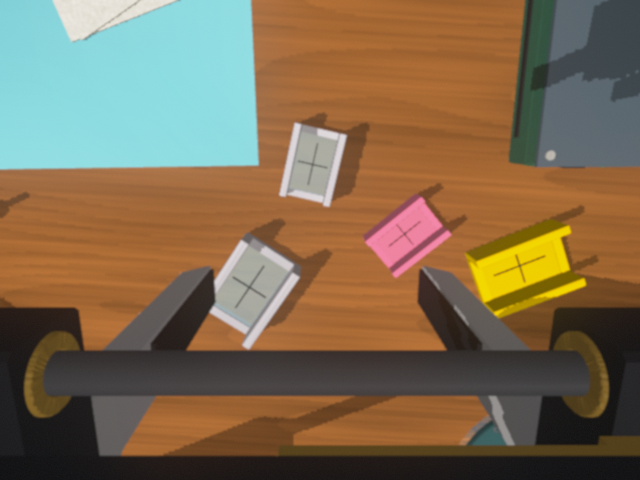

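The small silver plate (313,163) measures 60×84 mm at (0.437, 0.3675), with its long axis at −9.3°. It is the right one: the other silver frame (255,288) is bigger, and pink and yellow are excluded.

Request:
carry_out([
  [100,[18,-1.5,0],6],
  [100,[36,-3,20],13],
  [100,[36,-3,65],13],
  [100,[36,-3,110],13],
  [100,[36,-3,155],13],
  [100,[36,-3,200],13],
  [100,[36,-3,240],13],
  [100,[36,-3,255],13],
])

```text
time_s: 16.15
ee_pos: [0.4374, 0.3643, 0.0661]
eef_rot: [0.002, 0.997, -0.082, -0.002]
wrist_force: [0.3, -0.2, 0.1]
finger_gap: 1.001
```

Run:
```python
from h import *
for i in range(4): c=cams.capture('wrist')
s=env.get_state(); c=cams.capture('wrist'); R=quatR(s['eef_rot']); print(s['time_s'],s['ee_pos'],R.round(3));save('w9',c['image']); M=T(c,s)
print('yaw',np.degrees(np.arctan2(R[1,0],R[0,0])))
print('rel',R.T@(np.array([.4373,.3675,.0])-s['ee_pos']))
```

```text
16.35 [0.43885051 0.36733348 0.07109177] [[ 0.987 -0.163  0.001]
 [-0.163 -0.987  0.001]
 [ 0.001 -0.001 -1.   ]]
yaw -9.38467649420647
rel [-0.00163506  0.00017425  0.07108986]
```

View pics/w9.png

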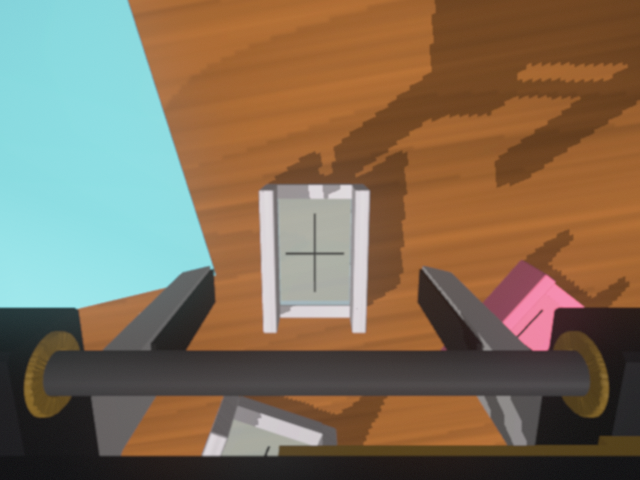

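Plate centred between the fingers (walls at columns 259–370) and aligned. Descending and closing softly.

Request:
carry_out([
  [100,[-1.5,0,20],0],
  [100,[-1.5,0,45],0],
  [100,[-1.5,0,60],0],
  [100,[-1.5,0,66],0],
  [80,[-1.5,0,66],0],
  [70,[-1.5,0,66],0],
  [66,[-1.5,0,66],0],
  [66,[-1.5,0,66],0],
])

```text
time_s: 17.2
ee_pos: [0.4369, 0.3674, 0.0041]
eef_rot: [-0.0, 0.997, -0.082, 0.0]
wrist_force: [-0.1, -0.6, -0.5]
finger_gap: 0.696
```

Request:
carry_out([
  [65.5,[0,0,0],0],
  [65,[0,0,0],0],
  [64.6,[0,0,0],0],
  [64.2,[0,0,0],0],
  [63.9,[0,0,0],0],
  [63.7,[0,0,0],0],
  [63.6,[0,0,0],0],
  [63.6,[0,0,0],0],
])

```text
time_s: 18.0
ee_pos: [0.4365, 0.3673, 0.0035]
eef_rot: [-0.0, 0.997, -0.082, -0.0]
wrist_force: [0.1, 1.3, 1.1]
finger_gap: 0.635
```

Run:
```python
from h import *
g=[]
for i in range(8):
    s=env.get_state(); g.append(s['finger_gap']); c=cams.capture('wrist')
print(s['time_s'],s['ee_pos'],np.mean(g),np.std(g),s['wrist_force']); save('w10',c['image'])
```

```text
18.35 [0.43652178 0.36722088 0.00348342] 0.6376565467392424 0.00141039242007789 [-0.16735415  0.95277161  0.13083413]
```

View pics/w10.png

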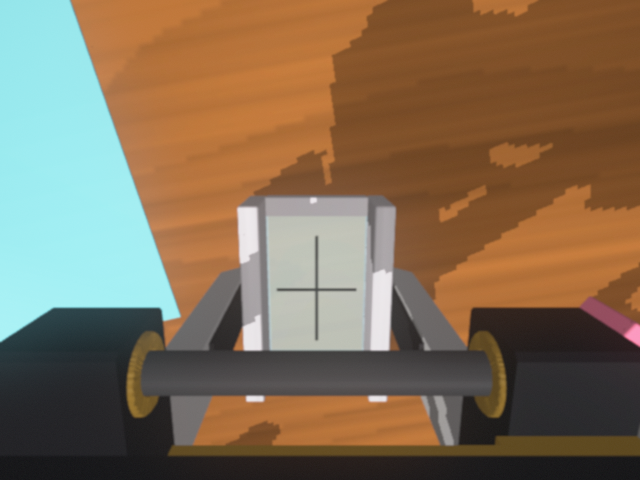

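Request:
carry_out([
  [63.6,[0,0,-2],0],
  [63.6,[0,0,-5],0],
  [63.6,[0,0,-8],0],
  [63.6,[0,0,-12],0],
  [63.6,[0,0,-16],0],
  [63.6,[0,0,-20],0],
  [63.6,[0,0,-20],0],
  [63.6,[0,0,-20],0],
])

```text
time_s: 19.2
ee_pos: [0.4366, 0.3672, 0.0236]
eef_rot: [-0.0, 0.997, -0.082, 0.0]
wrist_force: [-0.3, -0.3, -0.7]
finger_gap: 0.632
```

Run:
```python
from h import *
g=[];f=[]
for i in range(6):
    s=env.get_state(); g.append(s['finger_gap']); f.append(s['wrist_force']); c=cams.capture('wrist')
print(s['time_s'],s['ee_pos'],np.mean(g),np.std(g),np.mean(f,0)); save('w11',c['image'])
```

```text
19.45 [0.4363941  0.36714627 0.02329636] 0.6383437453520184 0.0036269901238892813 [-0.25157382  0.12796338 -1.51091641]
```

View pics/w11.png

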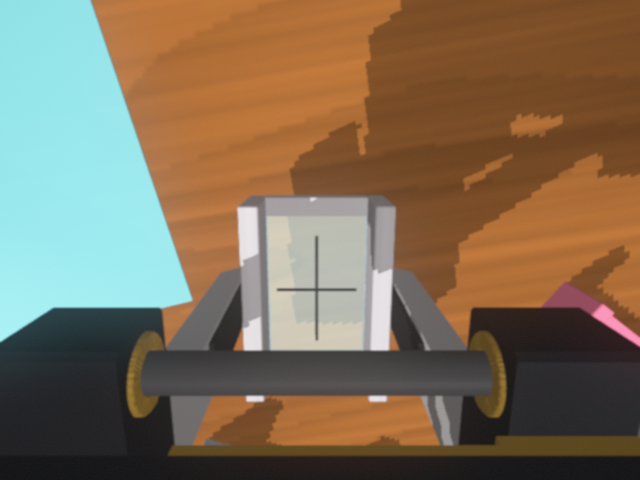

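Plate held without slip, weight about 1.5 N. Moving to above the window.

Request:
carry_out([
  [63.6,[0,0,-12],0],
  [63.6,[0,0,-32],0],
  [63.6,[0,0,-55],0],
  [63.6,[3,8,-80],0],
  [63.6,[10,24,-102],0],
  [63.6,[20,48,-118],0],
  [63.6,[30,74,-127],0],
  [63.6,[40,100,-127],0],
])

```text
time_s: 20.3
ee_pos: [0.4603, 0.2615, 0.1526]
eef_rot: [-0.001, 0.997, -0.081, 0.001]
wrist_force: [1.0, -0.4, -2.0]
finger_gap: 0.64
```

Request:
carry_out([
  [63.6,[12,30,0],-2],
  [63.6,[25,62,0],-4],
  [63.6,[38,95,0],-6],
  [63.6,[51,128,0],-8],
  [63.6,[64,160,0],-10],
  [63.6,[77,192,0],-12],
  [63.6,[88,220,0],-13.3],
  [63.6,[96,240,0],-13.3],
])

```text
time_s: 21.1
ee_pos: [0.5157, 0.0075, 0.1513]
eef_rot: [0.0, 0.999, 0.034, 0.0]
wrist_force: [0.4, 0.1, -2.3]
finger_gap: 0.636
```

Request:
carry_out([
  [63.6,[2,3,0],0],
  [63.6,[4,6,0],0],
  [63.6,[5,8,0],0],
  [63.6,[5,8,0],0],
  [63.6,[5,8,0],0],
  [63.6,[5,8,0],0],
  [63.6,[5,8,0],0],
  [63.6,[5,8,0],0],
])

```text
time_s: 21.9
ee_pos: [0.5209, 0.0021, 0.1504]
eef_rot: [-0.0, 0.999, 0.035, -0.0]
wrist_force: [-0.3, 0.0, -1.8]
finger_gap: 0.634
```

Run:
```python
from h import *
s=env.get_state(); c=cams.capture('wrist'); R=quatR(s['eef_rot']); print(s['time_s'],s['ee_pos'],s['finger_gap'],s['wrist_force']);save('w12',c['image'])
print('yaw',np.degrees(np.arctan2(R[1,0],R[0,0])))
print('rel',R.T@(np.array([.5183,-.0012,.0735])-s['ee_pos']))
c=cams.capture('scene'); save('scene2',cv2.resize(c['image'][200:400,240:480],None,fx=3,fy=3))
```

```text
21.9 [0.52094536 0.00214535 0.15044376] 0.6343541637024174 [-0.30682028  0.04992824 -1.76979267]
yaw 3.9611511530880903
rel [-0.00286626  0.00316017  0.07694368]
```

View pics/w12.png

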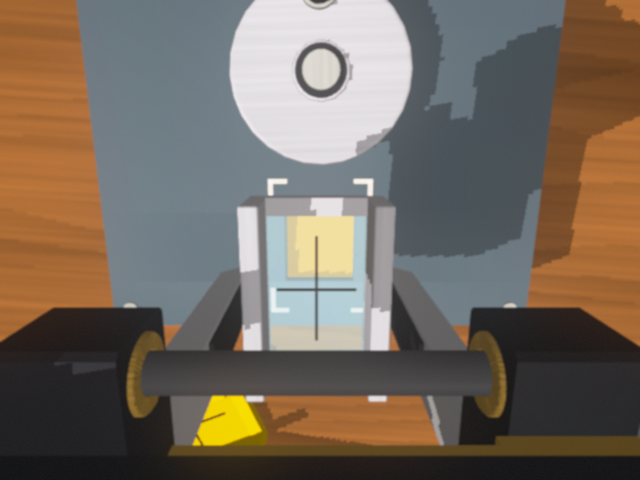

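View pics/scene2.png

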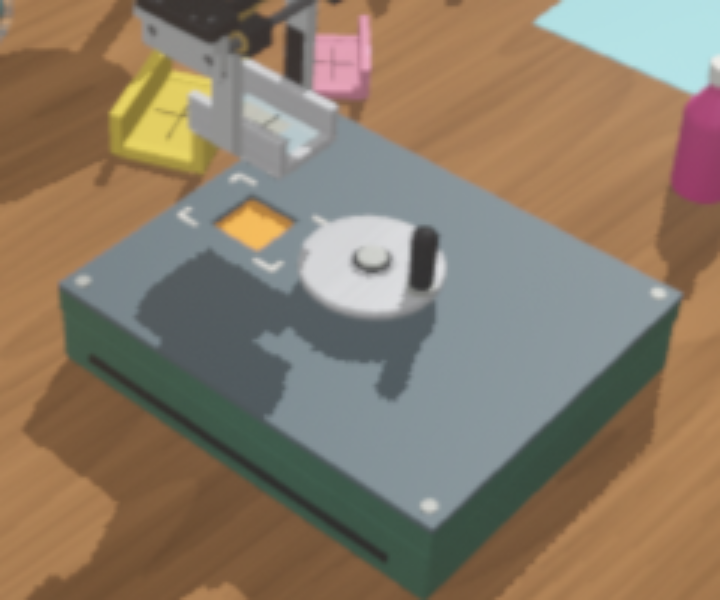

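Request:
carry_out([
  [63.6,[-2,2,5],0],
  [63.6,[-3.5,3.5,15],0],
  [63.6,[-3.5,3.5,27],0],
  [63.6,[-3.5,3.5,39],0],
  [63.6,[-3.5,3.5,50],0],
  [63.6,[-3.5,3.5,57],0],
  [63.6,[-3.5,3.5,60],0],
  [63.6,[-3.5,3.5,60],0],
])

```text
time_s: 22.8
ee_pos: [0.5176, -0.0016, 0.0901]
eef_rot: [-0.0, 0.999, 0.034, -0.0]
wrist_force: [-0.5, 0.1, -1.3]
finger_gap: 0.638
```

Run:
```python
from h import *
for i in range(3): cams.capture('wrist')
s=env.get_state(); c=cams.capture('wrist'); R=quatR(s['eef_rot']); M=T(c,s); print(s['time_s'],s['ee_pos'],s['finger_gap'],s['wrist_force']);save('w13',c['image'])
print('yaw',np.degrees(np.arctan2(R[1,0],R[0,0])))
print('rel',R.T@(np.array([.5183,-.0012,.0735])-s['ee_pos']))
for z in (.0015,): print('cross tool', R.T@(at_z(c,316.5,290,s['ee_pos'][2]+z,M)-s['ee_pos']))
# wall top corners front
zt=s['ee_pos'][2]-.0035+.03
for p in [(238,207),(395,207),(246,402),(386,402)]: print(p,(R.T@(at_z(c,*p,zt,M)-s['ee_pos'])).round(4))
```

```text
22.95 [ 0.51804033 -0.00166164  0.09085297] 0.6379130063428495 [-0.01153732  0.12942749 -1.13589226]
yaw 3.950722466821287
rel [ 0.00027943 -0.00044259  0.01735316]
cross tool [-0.0006239   0.00142021 -0.00150042]
(238, 207) [ 0.042  -0.028  -0.0265]
(395, 207) [ 0.0421  0.0308 -0.0265]
(246, 402) [-0.0412 -0.0283 -0.0265]
(386, 402) [-0.0411  0.0307 -0.0265]
```

View pics/w13.png

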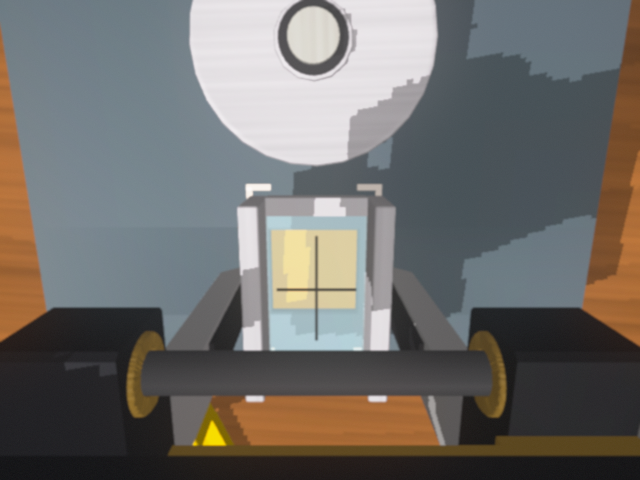

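Run:
```python
from h import *
s=env.get_state(); c=cams.capture('wrist'); R=quatR(s['eef_rot']); M=T(c,s); im=c['image']
f=lambda p,z:(R.T@(at_z(c,*p,z,M)-s['ee_pos']))[:2]*1000
save('w14',cv2.resize(im[170:320,220:420],None,fx=4,fy=4,interpolation=cv2.INTER_CUBIC))
m=(im.astype(int).min(2)>150);
for r in (185,187): print(np.nonzero(m[r,230:400])[0]+230)
mark=[(246,184.),(382,184.)]
print([f(p,.07).round(1) for p in mark])
for p in [(271,229),(357,229),(271,309),(357,309)]: print(f(p,.07).round(1),f(p,.062).round(1))
hub=np.array([.6226,.0061]);print('hub meas prior',(R.T@(np.array([.6226,.0061,.09])-s['ee_pos']))*1000, 'now',f((314,36),.097))
```

```text
[245 246 247 248 249 250 251 252 253 254 255 256 257 258 259 260 261 262
 263 264 265 266 267 268 269 270 271 358 359 360 361 362 363 364 365 366
 367 368 369 370 371 372 373 374 375 376 377 378 379 380]
[245 246 247 248 249 250 251 252 253 254 255 256 257 258 259 260 261 262
 263 264 265 266 267 268 269 270 271 358 359 360 361 362 363 364 365 366
 367 368 369 370 371 372 373 374 375 376 377 378 379 380]
[array([ 45.3, -32.8]), array([45.4, 33.2])]
[ 23.  -21.2] [ 21.2 -22.1]
[23.  21.6] [21.2 22.4]
[-19.8 -22.3] [-23.3 -23.3]
[-19.8  22.6] [-23.3  23.4]
hub meas prior [104.8576382   -0.61485461   0.95338128] now [105.58358395   0.37252476]
```

View pics/w14.png

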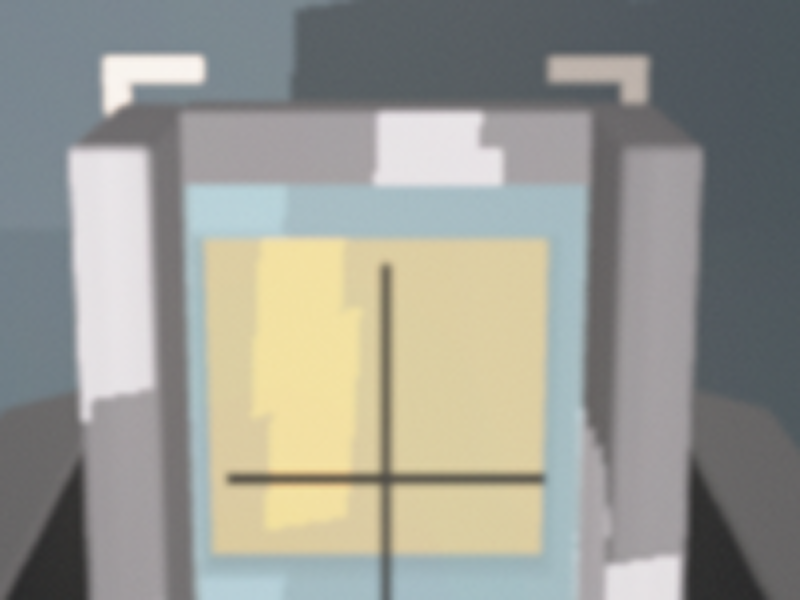

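Relative to the marks in the same camera, the plate sits about 1.2 mm too far in tool +y. Correcting that and lowering gently.

Request:
carry_out([
  [63.6,[0,-0.6,3],0],
  [63.6,[0,-1.2,6],0],
  [63.6,[0,-1.2,9],0],
  [63.6,[0,-1.2,11.5],0],
  [63.6,[0,-1.2,13.5],0],
  [63.6,[0,-1.2,14.5],0],
  [63.6,[0,-1.2,15],0],
  [63.6,[0,-1.2,15],0],
])

```text
time_s: 23.85
ee_pos: [0.5176, -0.0006, 0.0754]
eef_rot: [-0.0, 0.999, 0.034, -0.0]
wrist_force: [-0.4, 0.5, -2.0]
finger_gap: 0.635
```

Run:
```python
from h import *
f=[];z=[]
for i in range(4): s=env.get_state(); c=cams.capture('wrist'); f.append(s['wrist_force']); z.append(s['ee_pos'])
R=quatR(s['eef_rot']); print(s['time_s'],np.mean(z,0),np.mean(f,0)); im=c['image']
save('w15',cv2.resize(im[170:320,220:420],None,fx=4,fy=4,interpolation=cv2.INTER_CUBIC))
```

```text
24.0 [ 0.51768485 -0.00055427  0.07549239] [-0.10182777  0.39669769 -1.70443355]
```

View pics/w15.png

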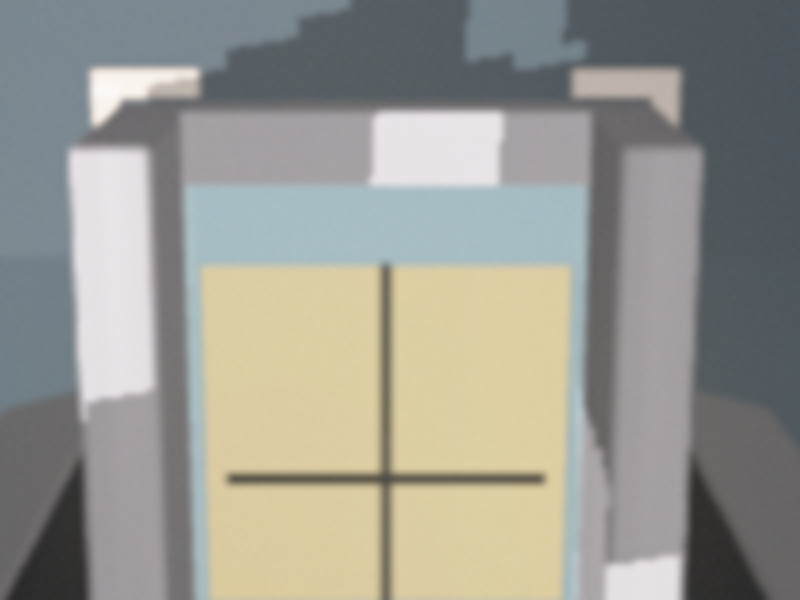

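Run:
```python
from h import *
s=env.get_state(); c=cams.capture('wrist'); R=quatR(s['eef_rot']); M=T(c,s); im=c['image']
f=lambda p,z:(R.T@(at_z(c,*p,z,M)-s['ee_pos']))[:2]*1000
print('mark outer',f((242,186.8),.07),f((390.5,186.8),.07)); print('win +x edge',f((316,236.2),.07))
print(s['ee_pos'],s['wrist_force'])
```

```text
mark outer [ 45.793422  -32.0239711] [45.83375626 34.55857325]
win +x edge [23.02402693  1.17250285]
[ 0.51768334 -0.0005373   0.07552567] [-0.14328882 -0.15971218 -2.32187269]
```

Request:
carry_out([
  [63.6,[0.5,0,0.3],0],
  [63.6,[0.5,0,0.6],0],
  [63.6,[0.5,0,0.8],0],
  [63.6,[0.5,0,1.0],0],
  [63.6,[0.5,0,1.2],0],
  [63.6,[0.5,0,1.4],0],
  [63.6,[0.5,0,1.5],0],
  [63.6,[0.5,0,1.5],0],
])

```text
time_s: 24.9
ee_pos: [0.5181, -0.0005, 0.0739]
eef_rot: [-0.0, 0.999, 0.034, -0.0]
wrist_force: [0.2, -0.0, -0.9]
finger_gap: 0.639
```

Run:
```python
from h import *
f=[];z=[]
for i in range(5): s=env.get_state(); c=cams.capture('wrist'); f.append(s['wrist_force']); z.append(s['ee_pos'])
print(s['time_s'],np.mean(z,0),np.mean(f,0))
```

```text
25.1 [ 5.18129074e-01 -5.02199193e-04  7.39295828e-02] [-0.0863587  -0.13024221 -1.66477243]
```

Still bearing the full weight, so about 0.4 mm to go.

Request:
carry_out([
  [63.6,[0,0,0.1],0],
  [63.6,[0,0,0.2],0],
  [63.6,[0,0,0.3],0],
  [63.6,[0,0,0.4],0],
  [63.6,[0,0,0.4],0],
  [63.6,[0,0,0.4],0],
  [63.6,[0,0,0.4],0],
  [63.6,[0,0,0.4],0],
])

```text
time_s: 25.95
ee_pos: [0.5182, -0.0005, 0.0735]
eef_rot: [-0.0, 0.999, 0.034, -0.0]
wrist_force: [-0.7, -0.3, -1.8]
finger_gap: 0.64
```

Run:
```python
from h import *
f=[];z=[]
for i in range(5): s=env.get_state(); c=cams.capture('wrist'); f.append(s['wrist_force']); z.append(s['ee_pos'])
print(s['time_s'],np.mean(z,0),np.mean(f,0))
```

```text
26.15 [ 5.18137209e-01 -4.99448886e-04  7.35362437e-02] [ 0.13810072  0.05807717 -1.66512567]
```

Request:
carry_out([
  [63.6,[0,0,0.1],0],
  [63.6,[0,0,0.2],0],
  [63.6,[0,0,0.3],0],
  [63.6,[0,0,0.4],0],
  [63.6,[0,0,0.4],0],
  [63.6,[0,0,0.4],0],
  [63.6,[0,0,0.4],0],
  [63.6,[0,0,0.4],0],
])

```text
time_s: 27.0
ee_pos: [0.5182, -0.0005, 0.0735]
eef_rot: [0.0, 0.999, 0.034, 0.0]
wrist_force: [-3.9, 0.7, 7.0]
finger_gap: 0.635
```

Run:
```python
from h import *
f=[];z=[]
for i in range(5): s=env.get_state(); c=cams.capture('wrist'); f.append(s['wrist_force']); z.append(s['ee_pos'])
print(s['time_s'],np.mean(z,0),np.mean(f,0))
```

```text
27.2 [ 5.18170739e-01 -5.02077541e-04  7.34470292e-02] [-3.30706346 -0.11096241  6.87053507]
```

Contact felt (+7 N). I back off the small excess, then let go.

Request:
carry_out([
  [63.6,[0,0,-0.15],0],
  [63.6,[0,0,-0.3],0],
  [63.6,[0,0,-0.3],0],
  [64.0,[0,0,-0.3],0],
  [64.6,[0,0,-0.3],0],
  [66,[0,0,-0.3],0],
  [70,[0,0,-0.3],0],
  [76,[0,0,-0.3],0],
])

```text
time_s: 28.05
ee_pos: [0.5182, -0.0005, 0.0734]
eef_rot: [-0.0, 0.999, 0.034, 0.0]
wrist_force: [0.7, 0.5, -0.6]
finger_gap: 0.745
```

Request:
carry_out([
  [80,[0,0,0],0],
  [80,[0,0,0],0],
  [80,[0,0,-8],0],
  [80,[0,0,-25],0],
  [80,[0,0,-50],0],
  [80,[0,0,-85],0],
  [80,[0,0,-125],0],
  [80,[0,0,-165],0],
])

```text
time_s: 28.85
ee_pos: [0.5178, -0.0004, 0.2406]
eef_rot: [-0.0, 0.999, 0.035, 0.0]
wrist_force: [-0.1, -1.4, -0.5]
finger_gap: 0.798
```

Request:
carry_out([
  [100,[0,0,-40],0],
  [100,[0,0,-80],0],
  [100,[0,0,-90],0],
  [100,[0,0,-90],0],
  [100,[0,0,-90],0],
  [100,[0,0,-90],0],
  [100,[0,0,-90],0],
  [100,[0,0,-90],0],
])

```text
time_s: 29.65
ee_pos: [0.5179, -0.0005, 0.3278]
eef_rot: [-0.0, 0.999, 0.034, -0.001]
wrist_force: [-1.1, 0.2, -0.2]
finger_gap: 0.998
```

Run:
```python
from h import *
s=env.get_state(); c=cams.capture('wrist'); R=quatR(s['eef_rot']); M=T(c,s); im=c['image']; print(s['time_s'],s['ee_pos'],s['wrist_force']); save('w16',im)
save('w16c',cv2.resize(im[170:350,220:420],None,fx=4,fy=3.3,interpolation=cv2.INTER_CUBIC))
P=[]
for r in cams.regions_of(c,'glass_plate')[:3]:
    vs,us=np.nonzero(r['mask']); P=np.array([at_depth(c,u,v,M) for u,v in zip(us,vs)]); t=P[abs(P[:,2]-.1)<.006]
    print(r['conf'],r['point'],len(t), cv2.minAreaRect(t[:,:2].astype(np.float32)) if len(t)>50 else '')
c=cams.capture('scene'); save('scene3',c['image'])
```

```text
29.65 [ 5.17948059e-01 -4.93181478e-04  3.27767280e-01] [-1.06202903  0.17085812 -0.22342777]
0.89 [117.3, 302.2] 0 
0.87 [314.9, 201.5] 1338 ((0.518770694732666, -0.0018472597002983093), (0.0834696888923645, 0.05995676666498184), 4.027490139007568)
0.75 [242.1, 330.3] 0
```

View pics/w16.png

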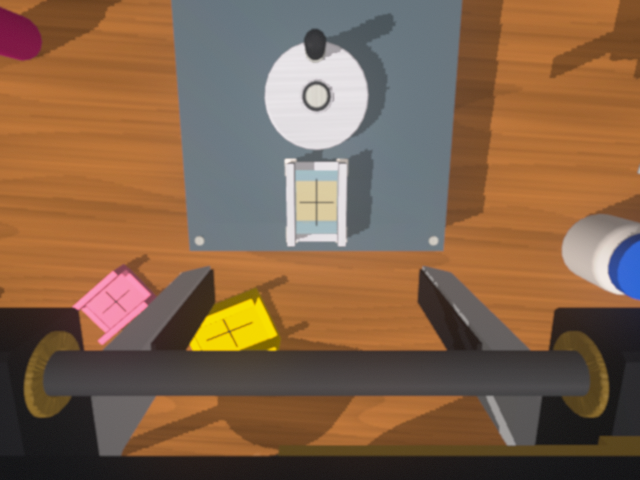

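View pics/w16c.png

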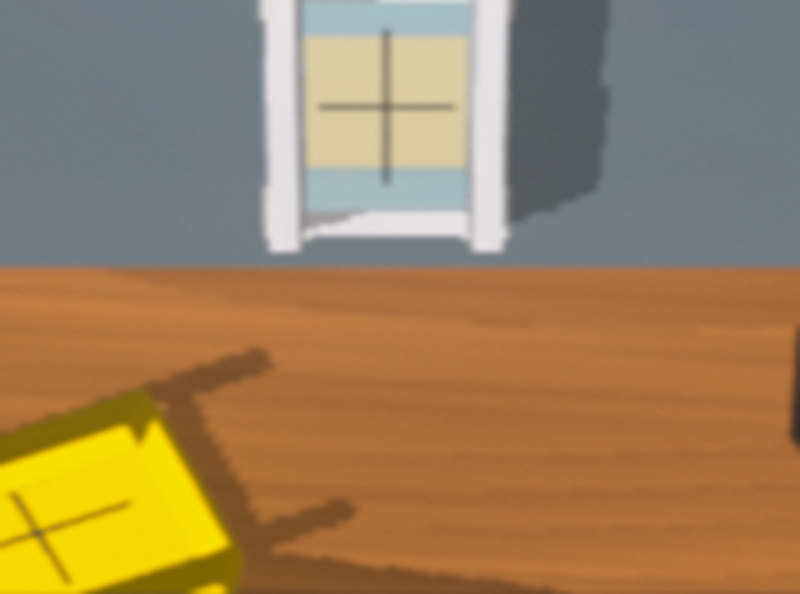

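View pics/scene3.png

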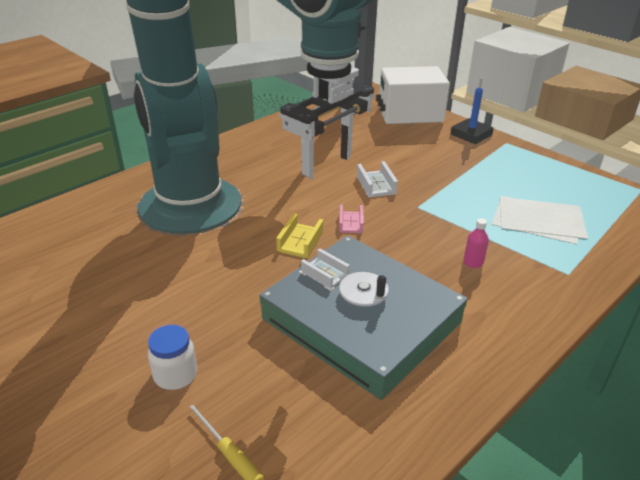

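The plate lies flat at (316,202), over the amber window. It measures (0.5188, −0.0018) with yaw 4.0°, against the window at (0.5183, −0.0012) with yaw 3.9°. The other things stand where they were, so I hand in.

Run:
```python
from h import *
print(order.job_done(), env.get_state()['time_s'])
```

```text
the job is handed in; nothing more can be done
the job is handed in; nothing more can be done
```

I turned the handwheel about 126° counter-clockwise, so amber alone shows in the window. I then laid the small silver plate over it and let go. I handed the job in shortly after 30 s on the robot's clock (limit 58 s), and no verdict was reported.

**Last checks**
- **Filter:** after turning, the handle was 2.6° from ideal, within the 13° allowed.
- **Placement:** the plate lies within about 1 mm and 0.2° of the centre of the corner marks. The camera calibration is only good to about 2 mm.
- **Surroundings:** the other things look unmoved in the last scene picture. The arm was clear of everything, with the gripper about 0.25 m above the cover.

**Less certain**
- **Grip force:** it cannot be read directly. From a finger-force calibration against the handle, I estimate about 11 N on the plate, below the 15 N limit.
- **Set-down:** the wrist force showed a brief contact of about 7–8 N; I backed off before letting go.

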